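Unhook the biscuit caddy and set it on the cake stand

TASK

Take the blue biscuit caddy off its deep hook and serve it: lift until its handle bar clears the hook's red tip, but not so far that its partition catches behind the lower end of the same red blade, draw it off without wrenching the hook, and lower it gently on to the middle of the round white cake stand, letting go only once it stands there. Both biscuits must stay in the caddy, and everything else on the counter must be left where it is.

Things in the scene. Friction and masses are not known exactly. Their poses are not given: they have to be found in the camera images.
- caddy: Blue two-part caddy, about 0.45 kg, hanging upright. Origin: centre of its underside, z up, x parallel to the hook stand's x. Tray 150 (x) by 120 (y) mm, walls 38 high. In the plane x = 0 stands a frame 10 thick: a partition with its top 50 above the underside, uprights at y = +-54, and a handle bar from 130 to 150; the window between is 96 wide (y) and 80 high.
- caddy_grip (a point): Middle of the wooden grip plate on the caddy's handle bar, 204 mm above the underside. The plate is 60 mm wide (y), 10 thick (x) and spans 150 to 222 mm above the underside. Pinch it across its thickness from above, fingertips no lower than 186 mm above the underside: the hook's tip may stand up to 180 mm in front of it.
- hook_stand: Dark steel hook stand, fixed. Origin on the counter, z up; +x runs from the hook's tip back to its post, so the caddy is drawn off along -x. Level arm 14 mm wide, 10 thick, from x = -35 to the post (24 thick, 200 high) at x = +115. Base plate 12 thick, x = -70 to +140.
- hook_seat (a point): On the arm's top, 185 mm above the counter, at the stand's x = 0; axes as the stand. The caddy's handle bar hangs on the arm with its middle at x = -3 to +12 mm. The red end piece on the arm's free end: an upright blade, x = -35 to -27, 26 wide, 72 tall, and 8 mm above its lower end a tongue 6 thick running back under the arm to x = +28. It is stiff; its height is unknown:
- hook_front (a point): On the seat's level in the blade's middle (x = -31 mm). The blade's tip is 16 to 50 mm above it (not reported), its lower end 72 below the tip, the tongue's underside 64 below the tip. The caddy's window (80 high) passes over the blade at a lift of the tip's height plus 0 to 8 mm; at plus 16 the partition comes up against the tongue and can be felt, with the blade's lower end still in front of it.
- cake_stand: Round cake stand, fixed. Origin: centre of its foot, on the counter, z up. A flat white disc 250 mm across is centred over it; the disc's top is set anywhere from 35 to 75 mm above the counter (not reported) and is stiff.
- biscuit_a: Golden biscuit 62 x 36 x 18 mm, 30 g, loose in the caddy's compartment on its -x side. Origin: centre of its underside; its x is its long side, which lies across the caddy.
- biscuit_b: Golden biscuit, the same, loose in the caddy's compartment on its +x side.
- bowl: Bystander: blue ceramic bowl, 100 mm wide, 45 mm high. Origin at its underside.
- jar: Bystander: jar, 68 mm wide, 110 mm high. Origin at its underside.
- can: Bystander: can, 66 mm wide, 50 mm high. Origin at its underside.
- spatula: Bystander: spatula lying flat, 160 mm long. Origin at its underside.
- cup: Bystander: white cup, 76 mm wide, 55 mm high. Origin at its underside.
- biscuit_c: Bystander: spare biscuit lying on the counter, like the two in the caddy. Origin at its underside.
Things that resemble listed ones, but are neither listed nor needed, are in the scene too. What is shaped like the biscuit_a but turquoise is not meant.

How it is judged (in metres and radians):
On the way, in this order (a step that is already met when the one before it is completed fails the run):
1. the caddy is off the hook, drawn more than 100 mm away from it and held (horizontal distance between caddy and hook_stand above 0.1 m and contact force between caddy and hook_stand below 0.1 N and contact force between the fingers and caddy above 1 N and contact force between caddy and cake_stand below 0.1 N), for 0.1 s.
2. the caddy stands on the middle of the cake stand while the gripper still holds it (horizontal distance between caddy and cake_stand below 0.03 m and contact force between caddy and cake_stand above 1 N and contact force between the fingers and caddy above 1 N), for 0.1 s.
At the end, for the whole second after the job is handed in: The caddy stands at rest and upright (within 0.06 rad) on the cake stand's disc, its centre within 30 mm of the stand's centre, released, with both biscuits inside it (horizontal distance between caddy and cake_stand below 0.03 m and angle between caddy's own z axis and vertical below 0.06 rad and contact force between caddy and cake_stand above 2 N and linear speed of caddy below 0.01 m/s and x of biscuit_a in the frame of caddy between -0.075 and 0.075 m and y of biscuit_a in the frame of caddy between -0.06 and 0.06 m and z of biscuit_a in the frame of caddy between -0.005 and 0.04 m and x of biscuit_b in the frame of caddy between -0.075 and 0.075 m and y of biscuit_b in the frame of caddy between -0.06 and 0.06 m and z of biscuit_b in the frame of caddy between -0.005 and 0.04 m); the robot touches nothing.
It fails at once if the hook wrenched: more than 90 N between caddy and hook (contact force between caddy and hook_stand above 90 N).
It fails at once if the caddy slammed or pressed on the cake stand: more than 90 N (contact force between caddy and cake_stand above 90 N).
It fails at once if something else on the counter moved by more than 30 mm (distance of any of bowl, jar, can, spatula, cup, biscuit_c from where it was at the start of the episode above 0.03 m).
It also fails if it takes over 64 s, if anything falls off the work surface, if the arm or the gripper's body presses on something with over 40 N, if the wrist force passes 120 N, or if a joint passes its speed limit or range.

ROBOT

A 6-joint arm with a two-finger parallel gripper is mounted at the origin on the work surface. World frame = base frame: x ahead of the robot, y to its left, z up, the work surface at z = 0. Lengths are in m, angles in degrees, forces in N, time in s.
With the tool pointing down it reaches from about 0.3 to 0.75 m from the base axis. Payload 8.5 kg.
Tool frame: the origin (TCP) lies at the very end of the fingers, on their centre line; the grasp point (between the pads) lies 19 mm behind it (grip_depth is the distance from the TCP to the grasp point, in m); z points along the fingers, y is the direction in which the jaws open and shut (so a half turn about z gives the same grasp; the last joint's range is limited). The gripper opens to 85 mm and grips with 20 to 120 N. Pads are 22 mm wide; open, the fingers measure 114 mm over their backs; the gripper's body (76 mm by 85 mm) begins 54 mm behind the grasp point. The pads swing forward as they close: fully open they stand 13 mm farther back than shut.
Start: joints at [57.221, 21.807, 74.336, -0, 83.858, -12.336], TCP at [0.192, 0.515, 0.231] pointing down, gripper open.
Joint ranges: [-178.18, 178.18], [-50.72, 133.34], [12.68, 142.11], [-81.47, 261.47], [9.98, 163.14], [-165.26, 165.26]. Speed limits (degrees/s): [136.94, 136.94, 180, 180, 180, 180].

INTERFACE

Orientations are given as a 3x3 rotation matrix whose columns are the frame's x, y, z axes.
In Python, from rig import observe, get_image, close_job, silhouettes, grip_depth gives the robot as it stands. The module is installed in compiled form; this text tells all that it offers.
- The arm moves only by the shell command python3 -m crank 'ROWS' [FORCE]. ROWS is a JSON object of lists of equal length, an entry for each row: "slide": the shift along the tool's x, y, z in m, a list of three; "roll": the turn about the tool's z in rad; "grip": the finger opening in m, from 0 to 0.0854. A call has exactly 8 rows; each row is the pose to reach, as a shift and turn from the pose commanded when the call began, along the tool's axes at that moment; what a row does not reach only later rows make up. A row lasts 1/10 s, in which the tool goes at most 50 mm and 8.59 degrees, less where a joint would pass 70% of its speed; a pose out of reach is approached as far as the arm can. A call with a gripper value outside its range is refused whole. The fingers move at their own pace and stop on an object; FORCE is the grip in N (left out, the last holds). Time passes only in rows, so rows that repeat a pose let the fingers close, or fill a call up. It gives the time, the measured TCP pose, the force and the opening at its end, in the units of the state.
- observe(): the state, without advancing time (a new reading comes with each control period).
- get_image(name): name is "scene" or "side" or "wrist"; returns a dict with "frame" (384x512x3 uint8, red, green, blue), "fx", "fy", "cx", "cy" (pixels), "D" ([k1, k2, p1, p2, k3] as OpenCV has them; the pictures are not rectified), "xyz" and "rotation" of the camera in the world. Camera axes: x right, y down, z forward; pixel columns grow to the right and rows downward; lengths in m; the calibration is good to about 2 mm. A picture is of the moment at which its call begins. There is no depth.
- close_job(): hands the job in, once; it reports no verdict.
Trained networks look in a picture, given as the dict that the camera call returned (one of the last four; its "shot" number tells which), for a name from the list of things; names that differ only in an ending like _2 or _b are one class to them, and where a whole thing is asked for, a point or a joint stands for the part that bears it (a point fixed in the world has none). Each returns a list of dicts, best first, with "confidence" (0 to 1); they miss things now and then, are a little off and sometimes report something else, mostly with a low value. They report only what shows in the picture. A call takes as long as a camera call. They do not tell look-alikes from the thing itself.
- silhouettes(target, picture): "pixels" (384x512 bool, what is visible of it) and "box" ([centre column, centre row, width, height] in pixels, round what is visible of it).
The state is a dict: "time_s": time; "q": joint angles; "qvel": joint speeds; "joint_efforts": joint torques, N m; "position": TCP position; "tool_rot": TCP orientation; "ft_force": force on the tool from outside, world axes, zero at the start; "wrist_torque": the same for the moment, N m; "grip_width": finger opening in m.
Only numpy, scipy, OpenCV 4.12 (cv2) and the standard library are available. Lean on these libraries where they do the work, as an engineer would, in place of code of your own. Each camera call takes 0.05 s, during which the arm holds its last target.

## Working session

There is one attempt and no reset: what is moved stays moved. The work goes in short steps, Python scripts to look and compute and a shell command to move; the robot and the scene stay as the last step left them, time stands still between calls to the robot, and variables do not carry over. Pictures are saved under pics/ and viewed, and the job is handed in when it is done.

```bash
mkdir -p pics; cat > h.py <<'E'
import numpy as np, cv2
from rig import *
def save(p,n):
    cv2.imwrite('pics/'+n+'.png',cv2.cvtColor(p['frame'],cv2.COLOR_RGB2BGR))
def K(p): return np.array([[p['fx'],0,p['cx']],[0,p['fy'],p['cy']],[0,0,1.]])
def proj(p,X):
    R=np.array(p['rotation']);t=np.array(p['xyz']);X=np.atleast_2d(X)
    return cv2.projectPoints(((X-t)@R).reshape(-1,1,3),np.zeros(3),np.zeros(3),K(p),np.array(p['D']))[0].reshape(-1,2)
def ray(p,uv):
    u=cv2.undistortPoints(np.array(uv,float).reshape(-1,1,2),K(p),np.array(p['D'])).reshape(-1,2)
    d=np.c_[u,np.ones(len(u))]@np.array(p['rotation']).T
    return np.array(p['xyz']),d
def onz(p,uv,z):
    o,d=ray(p,uv); return o+d*((z-o[2])/d[:,2])[:,None]
E
python3 - <<'E'
from h import *
s=observe();print(s['time_s'],s['position'],s['tool_rot'],s['ft_force'],grip_depth)
for n in ['scene','side','wrist']:
    p=get_image(n);save(p,n+'0');print(n,p['xyz'],np.round(p['rotation'],3).tolist(),p['fx'])
    for t in ['caddy','hook_stand','cake_stand']:
        for d in silhouettes(t,p)[:3]: print(t,round(d['confidence'],2),np.round(d['box']))
E
```

```text
0.0 [0.19195047 0.51510038 0.23070598] [[-9.37025335e-01  3.49260548e-01 -7.68622514e-04]
 [ 3.49261276e-01  9.37024555e-01 -1.24297703e-03]
 [ 2.86095332e-04 -1.43315104e-03 -9.99998932e-01]] [-0.15480002 -0.11060922  0.11478598] 0.0187
scene [1.18785012 0.190147   1.19587933] [[-0.326, 0.8, -0.503], [0.945, 0.281, -0.165], [0.01, -0.53, -0.848]] 486.70093842181103
caddy 0.65 [332. 231.  68.  86.]
hook_stand 0.94 [325. 260.  79.  86.]
cake_stand 0.74 [190. 199.  88.  72.]
side [0.33538436 0.72297609 0.69359994] [[-0.947, -0.185, 0.262], [-0.321, 0.548, -0.773], [-0.0, -0.816, -0.578]] 388.53443838405053
caddy 0.66 [225. 256.  94. 125.]
hook_stand 0.92 [220. 272. 110. 129.]
cake_stand 0.83 [280. 188.  85.  47.]
wrist [0.11920789 0.54228466 0.37347304] [[0.349, 0.891, 0.289], [0.937, -0.332, -0.108], [-0.0, 0.309, -0.951]] 324.8962688857805
```

View pics/scene0.png

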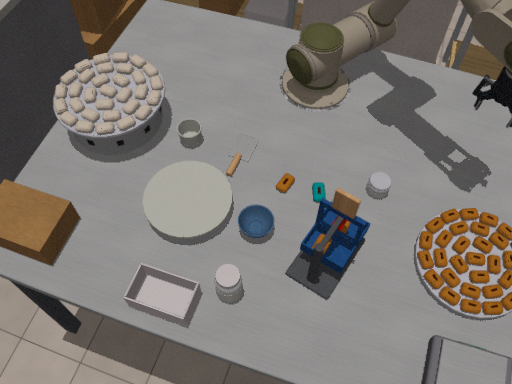

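View pics/side0.png

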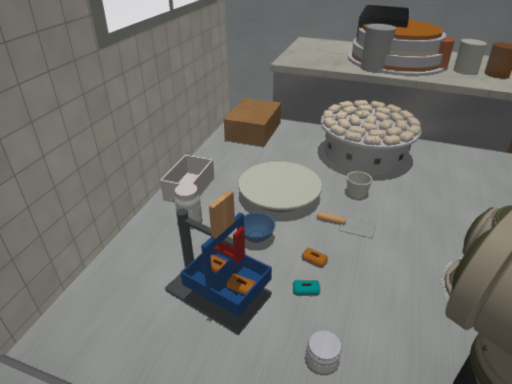

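View pics/wrist0.png

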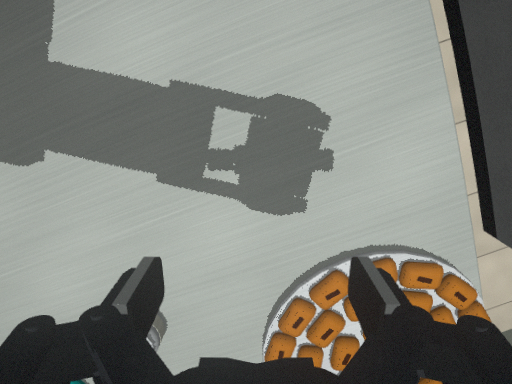

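```bash
python3 - <<'E'
import cv2
a=cv2.imread('pics/scene0.png')[180:300,270:390];b=cv2.imread('pics/side0.png')[185:330,155:285]
cv2.imwrite('pics/sc_c.png',cv2.resize(a,None,fx=5,fy=5,interpolation=cv2.INTER_CUBIC))
cv2.imwrite('pics/si_c.png',cv2.resize(b,None,fx=4,fy=4,interpolation=cv2.INTER_CUBIC))
E
```

```text
(no output)
```

View pics/sc_c.png

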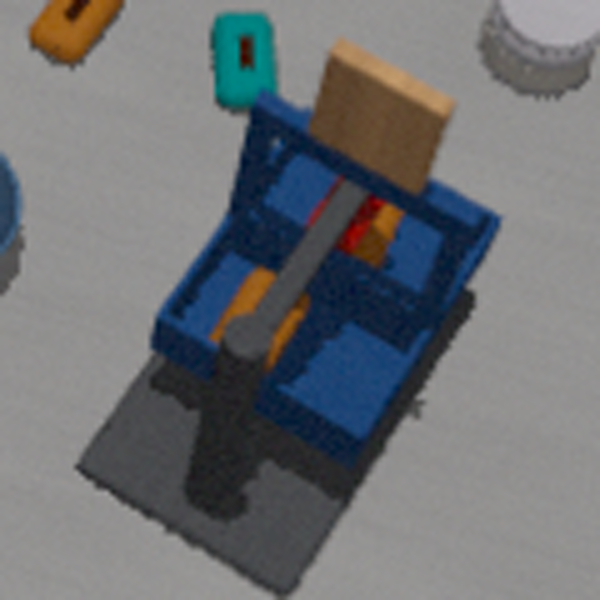

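View pics/si_c.png

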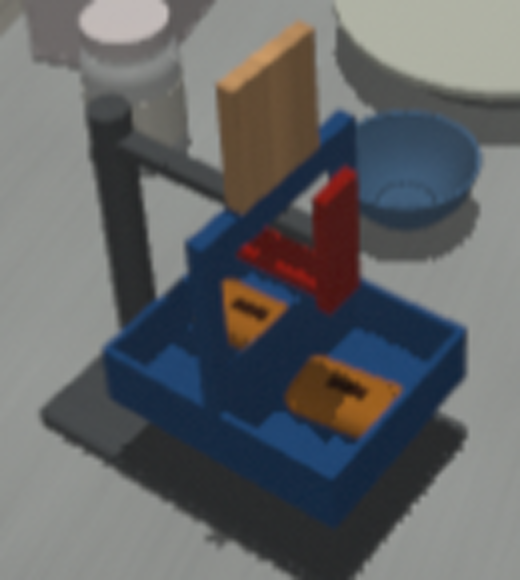

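```bash
cat > fit.py <<'E'
from h import *
from scipy.optimize import least_squares
ps=get_image('scene');pd=get_image('side')
f=lambda c,s,o:(np.array(c,float)+.5)/s-.5+np.array(o)
S=lambda c:f(c,5,(270,180));D=lambda c:f(c,4,(155,185))
obs=[(ps,S((455,100)),(-5,30,222)),(ps,S((340,40)),(-5,-30,222)),(ps,S((330,55)),(5,-30,222)),(ps,S((447,115)),(5,30,222)),
(ps,S((157,318)),(75,-60,38)),(ps,S((358,438)),(75,60,38)),(ps,S((500,215)),(-5,60,150)),(ps,S((262,92)),(-5,-60,150)),
(pd,D((465,328)),(-75,-60,38)),(pd,D((335,475)),(-75,60,38)),(pd,D((107,350)),(75,60,38)),(pd,D((218,85)),(5,30,222)),(pd,D((315,30)),(-5,-30,222)),(pd,D((188,243)),(5,60,150))]
def pose(v,P): 
    c,s=np.cos(v[3]),np.sin(v[3]);P=np.atleast_2d(P)/1000
    return np.c_[c*P[:,0]-s*P[:,1]+v[0],s*P[:,0]+c*P[:,1]+v[1],P[:,2]+v[2]]
def res(v): return np.concatenate([(proj(p,pose(v,P))-uv).ravel() for p,uv,P in obs])
x0=onz(ps,[[332,240]],0.1)[0];b=None
for a in np.radians([-120,-60,-30,0,30]):
    r=least_squares(res,[x0[0],x0[1],0.055,a],loss='soft_l1')
    if b is None or r.cost<b.cost:b=r
v=b.x
E
cat > f1.py <<'E'
from fit import *
print(v[:3],np.degrees(v[3]),b.cost);print(np.round(b.fun.reshape(-1,2),1).tolist())
# hook base corners z=.012
B=onz(ps,[S((78,468)),S((290,597))],.012);print('base corners',B)
Bc=B.mean(0);xa=np.array([np.cos(v[3]),np.sin(v[3])]);print('base yaw',np.degrees(np.arctan2(*(B[1]-B[0])[[1,0]]))-90)
so=Bc[:2]-.14*xa;print('stand origin from base',so,'caddy rel',(v[:2]-so)@xa,(v[:2]-so)@[-xa[1],xa[0]])
# cake
for p in (ps,pd):
    m=silhouettes('cake_stand',p)[0]; ys,xs=np.nonzero(m['pixels']); print(m['box'])
# blade in the side picture
for n,c in [('tipL',(313,195)),('tipR',(355,172)),('lowR',(358,298)),('lowL',(330,312))]:
    o,d=ray(pd,D(c)); pl=so+xa*-.035; 
    t=((pl-o[:2])@xa)/(d[0,:2]@xa);X=o+t*d[0];print(n,X[2],(X[:2]-so)@[-xa[1],xa[0]])
E
python3 f1.py
```

```text
[0.58008939 0.20441714 0.05342272] -14.840312840429727 5.608478770907858
[[0.3, 0.3], [-0.2, -0.5], [-0.4, -0.4], [-0.2, 0.5], [-0.3, -0.2], [1.2, 0.3], [-3.2, -0.6], [-0.0, -0.6], [0.8, -0.2], [0.1, 1.2], [-1.2, 0.1], [-0.3, 0.2], [0.0, -0.5], [-0.4, 0.3]]
base corners [[0.69505988 0.10915876 0.012     ]
 [0.72720572 0.23240081 0.012     ]]
base yaw -14.619017794837987
stand origin from base [0.57580272 0.20663742] caddy rel 0.004712348730285813 -0.0010482870524501774
[188.6, 199.9, 91.2, 75.7]
[281.5, 188.2, 82.6, 49.9]
tipL 0.22694269253216193 0.020584079292703093
tipR 0.2173796390367883 -0.01198978546267416
lowR 0.13485348806204445 -0.011535048613894842
lowL 0.14482366055905904 0.011825963657222173
```

```bash
cat > f2.py <<'E'
from fit import *
so=np.array([.5758,.20664]);th=np.radians(-14.75)
im=pd['frame'].astype(int)
red=(im[...,0]>70)&(im[...,1]<im[...,0]*.33)&(im[...,2]<im[...,0]*.35)
red[:, :205]=0;red[:,260:]=0;red[:220]=0;red[280:]=0
print(red.sum())
def box(x0,x1,w,z0,z1): return np.array([(x,y,z) for x in(x0,x1) for y in(-w/2,w/2) for z in (z0,z1)])
vis={}
def mask(h,dx=0,dy=0,up=8):
    m=np.zeros(red.shape,np.uint8)
    for B in [box(-35,-27,26,185+h-72,185+h)]:
        q=proj(pd,pose([so[0]+dx,so[1]+dy,0,th],B))
        big=np.zeros((384*up,512*up),np.uint8)
        cv2.fillConvexPoly(big,cv2.convexHull(np.round((q+.5)*up).astype(np.int32)),1)
        m=big.reshape(384,up,512,up).mean((1,3))
    return m
# blade-only red: columns right of the blade's left edge
def cost(h,dx,dy):
    m=mask(h,dx,dy); c=np.nonzero(m.sum(0)>0)[0]; sel=np.arange(512)>=c.min()+1
    return np.abs(m-red)[:,sel].sum()
best=sorted((cost(h,dx,dy),h,dx,dy) for h in range(16,51,2) for dx in (-.003,0,.003) for dy in (-.003,0,.003))[:8]
for b_ in best: print(b_)
h=best[0][1]
o=cv2.cvtColor(pd['frame'],cv2.COLOR_RGB2BGR);o=cv2.resize(o[185:330,155:285],None,fx=4,fy=4,interpolation=cv2.INTER_CUBIC)
q=proj(pd,pose([so[0]+best[0][2],so[1]+best[0][3],0,th],box(-35,-27,26,185+h-72,185+h)))
for i in range(8):
    for j in range(i):
        if bin(i^j).count('1')==1: cv2.line(o,*[tuple(np.round((q[k]-[155,185]+.5)*4).astype(int).tolist()) for k in (i,j)],(0,255,0),1)
cv2.imwrite('pics/ov.png',o)
E
python3 f2.py
```

```text
364
(np.float64(128.46875), 28, 0.003, 0)
(np.float64(129.453125), 30, 0.003, 0)
(np.float64(130.5), 32, 0, 0.003)
(np.float64(131.859375), 26, 0.003, 0)
(np.float64(135.203125), 30, 0, 0.003)
(np.float64(135.5625), 32, 0.003, 0)
(np.float64(137.03125), 24, 0.003, 0)
(np.float64(139.171875), 28, 0, -0.003)
```

View pics/ov.png

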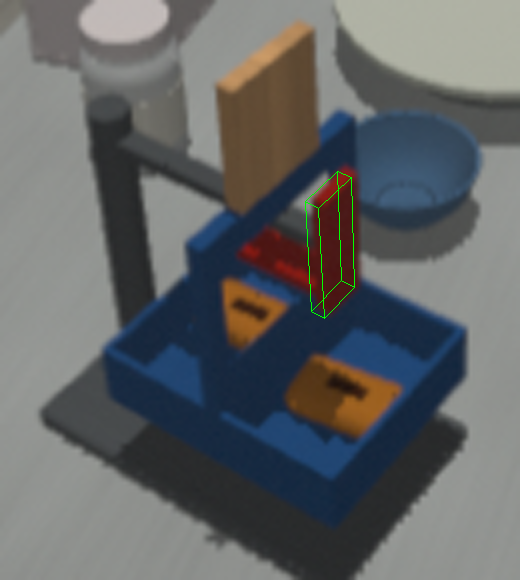

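```bash
cat > f3.py <<'E'
from fit import *
from scipy.optimize import minimize
up=4
tm={}
for p,bx in ((ps,(135,150,245,255)),(pd,(225,150,335,230))):
    m=silhouettes('cake_stand',p)[0]['pixels']; g=cv2.cvtColor(p['frame'],cv2.COLOR_RGB2GRAY).astype(float)
    x0,y0,x1,y1=bx
    med=np.median(g[m]);print('med',med)
    a=np.zeros_like(m);a[y0:y1,x0:x1]=True
    t=(np.abs(g-med)<12)&a&cv2.dilate(m.astype(np.uint8),np.ones((5,5))).astype(bool)
    n,l,st,_=cv2.connectedComponentsWithStats(t.astype(np.uint8));k=1+np.argmax(st[1:,4]);t=l==k
    tm[p['shot']]=t; print(t.sum())
ph=np.linspace(0,2*np.pi,120,endpoint=False);C=np.c_[np.cos(ph),np.sin(ph),0*ph]*.125
def hull(p): 
    c=max(cv2.findContours(tm[p['shot']].astype(np.uint8),cv2.RETR_EXTERNAL,cv2.CHAIN_APPROX_NONE)[0],key=cv2.contourArea)
    return cv2.convexHull(c)
def ell(p): return cv2.fitEllipse(hull(p))
def rm(p,X):
    q=proj(p,C+X);big=np.zeros((384*up,512*up),np.uint8)
    cv2.fillConvexPoly(big,np.round((q+.5)*up).astype(np.int32),1);return big.reshape(384,up,512,up).mean((1,3))
def cost(X,pp=(ps,pd)): return sum(np.abs(rm(p,X)-tm[p['shot']]).sum() for p in pp)
x0=onz(ps,[[189,200]],.055)[0];print(x0)
sols=[]
for z in (.04,.05,.06,.07):
    r=minimize(cost,np.r_[x0[:2],z],method='Nelder-Mead',options=dict(initial_simplex=np.r_[x0[:2],z]+np.vstack([np.zeros(3),np.eye(3)*.012])));print(np.round(r.x,4),r.fun);sols.append(r)
r=min(sols,key=lambda r:r.fun)
out=[]
for p,(x,y,w,h) in ((ps,(130,150,120,100)),(pd,(220,150,120,80))):
    o=cv2.cvtColor(p['frame'],cv2.COLOR_RGB2BGR);q=proj(p,C+r.x)
    o=cv2.resize(o[y:y+h,x:x+w],None,fx=3.3,fy=3.3)
    cv2.polylines(o,[np.round((q-[x,y]+.5)*3.3).astype(np.int32)],True,(0,0,255),1);out.append(cv2.copyMakeBorder(o,0,340-o.shape[0],0,0,0))
cv2.imwrite('pics/cake.png',np.hstack(out))
E
python3 f3.py
```

```text
med 169.0
5320
med 175.0
2944
[ 0.59499039 -0.20068342  0.055     ]
[ 0.5811 -0.2153  0.0456] 290.9375
[ 0.581  -0.2148  0.0457] 294.875
[ 0.5813 -0.2154  0.0446] 294.8125
[ 0.5816 -0.2151  0.0453] 296.0
```

View pics/cake.png

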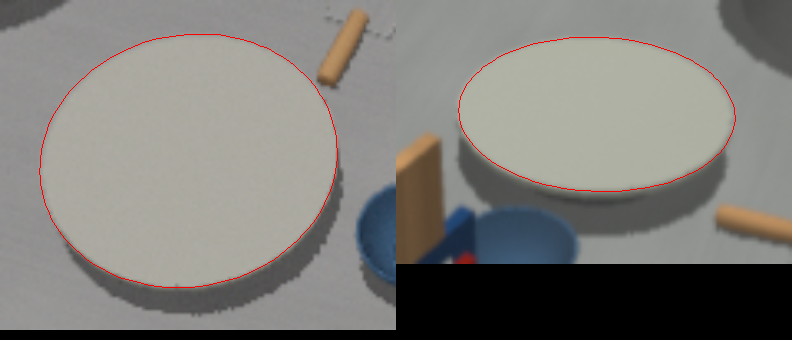

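```bash
python3 -m crank '{"slide":[[0,0,-0.04],[-0.03,-0.01,-0.07],[-0.07,-0.023,-0.09],[-0.11,-0.036,-0.1],[-0.15,-0.05,-0.1],[-0.19,-0.063,-0.1],[-0.23,-0.076,-0.1],[-0.27,-0.089,-0.1]],"roll":[0.14,0.28,0.42,0.56,0.7,0.84,0.98,1.12],"grip":[0.06,0.06,0.06,0.06,0.06,0.06,0.06,0.06]}' 40
cat > go.py <<'E'
import sys,numpy as np
from rig import observe
s=observe();R=np.array(s['tool_rot']);t=np.array([float(a) for a in sys.argv[1:4]]);yaw=float(sys.argv[4]) if len(sys.argv)>4 else None
print('t',s['time_s'],'pos',np.round(s['position'],4),'slide',np.round(R.T@(t-s['position']),4))
a=np.degrees(np.arctan2(R[1,1],R[0,1]));print('tool y yaw',round(a,2),'F',np.round(s['ft_force'],2),'w',s['grip_width'],'q',np.round(s['q'],1))
if yaw is not None: print('roll',-np.radians(yaw-a))
E
python3 go.py 0.580 0.2044 0.33 -14.8
```

```text
time_s: 1.9
position: [0.4151, 0.3364, 0.3314]
tool_rot: [[-0.088, 0.996, 0.0], [0.996, 0.088, 0.0], [0.0, 0.0, -1.0]]
ft_force: [1.1, 0.7, -0.2]
grip_width: 0.0598
t 1.9 pos [0.4151 0.3364 0.3314] slide [-0.146   0.1526  0.0015]
tool y yaw 5.05 F [ 1.11  0.67 -0.18] w 0.0597780782872246 q [26.3 17.3 64.9  0.  97.9 21.3]
roll 0.34651540878423237
```

```bash
python3 -m crank '{"slide":[[-0.03,0.032,0],[-0.06,0.064,0],[-0.09,0.095,0],[-0.12,0.126,0],[-0.14,0.147,0],[-0.146,0.1526,0],[-0.146,0.1526,0],[-0.146,0.1526,0]],"roll":[0.12,0.24,0.345,0.347,0.347,0.347,0.347,0.347],"grip":[0.06,0.06,0.06,0.06,0.06,0.06,0.06,0.06]}'
python3 go.py 0.580 0.2044 0.246 -14.8
python3 - <<'E'
from h import *
p=get_image('wrist');save(p,'w1');p=get_image('side');save(p,'s1')
E
```

```text
time_s: 2.7
position: [0.5789, 0.2074, 0.3316]
tool_rot: [[0.249, 0.968, -0.0], [0.968, -0.249, 0.0], [0.0, -0.0, -1.0]]
ft_force: [0.0, -0.1, -0.3]
grip_width: 0.0599
t 2.7 pos [0.5789 0.2074 0.3316] slide [-0.0027  0.0019  0.0856]
tool y yaw -14.45 F [ 0.03 -0.11 -0.34] w 0.05994435129316061 q [  8.7  26.4  50.7   0.  102.9  23.1]
roll 0.006185445762459713
```

View pics/w1.png

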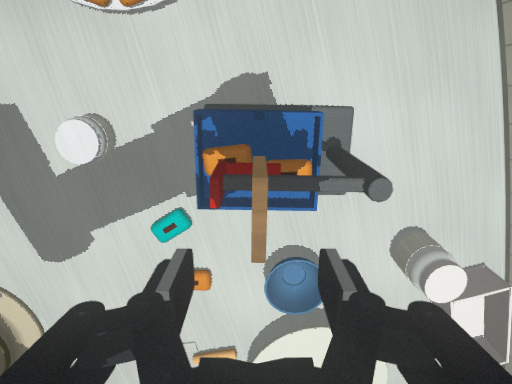

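View pics/s1.png

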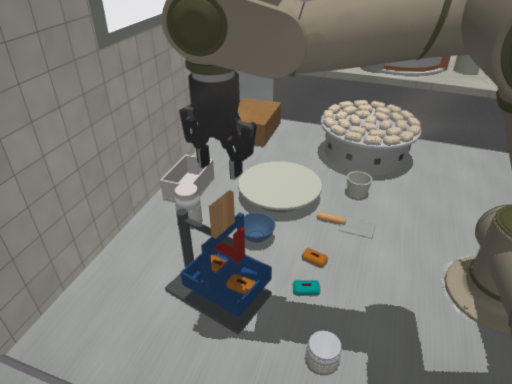

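```bash
python3 -m crank '{"slide":[[-0.0027,0.0015,0.02],[-0.0027,0.0015,0.04],[-0.0027,0.0015,0.06],[-0.0027,0.0015,0.075],[-0.0027,0.0015,0.085],[-0.0027,0.0015,0.085],[-0.0027,0.0015,0.085],[-0.0027,0.0015,0.085]],"roll":[0.006,0.006,0.006,0.006,0.006,0.006,0.006,0.006],"grip":[0.06,0.06,0.06,0.06,0.06,0.06,0.06,0.06]}'
python3 -m crank '{"slide":[[0,0,0],[0,0,0],[0,0,0],[0,0,0],[0,0,0],[0,0,0],[0,0,0],[0,0,0]],"roll":[0,0,0,0,0,0,0,0],"grip":[0.04,0.02,0.012,0.006,0.004,0.004,0.004,0.004]}' 60
python3 go.py 0.580 0.2044 0.246 -14.8
python3 - <<'E'
from h import *
p=get_image('side');save(p,'s2')
E
```

```text
time_s: 3.6
position: [0.5806, 0.2039, 0.2474]
tool_rot: [[0.256, 0.967, 0.002], [0.967, -0.256, 0.0], [0.001, 0.002, -1.0]]
ft_force: [-0.2, 0.6, 0.2]
grip_width: 0.0599
time_s: 4.4
position: [0.5804, 0.2036, 0.2466]
tool_rot: [[0.256, 0.967, 0.0], [0.967, -0.256, 0.0], [0.0, 0.0, -1.0]]
ft_force: [-2.1, 0.2, 4.3]
grip_width: 0.0095
t 4.4 pos [0.5804 0.2036 0.2466] slide [ 0.0006 -0.0006  0.0006]
tool y yaw -14.84 F [-2.1   0.23  4.29] w 0.009472376236099004 q [ 8.3 28.  61.6 -0.  90.4 23.2]
roll -0.000716801219704986
```

View pics/s2.png

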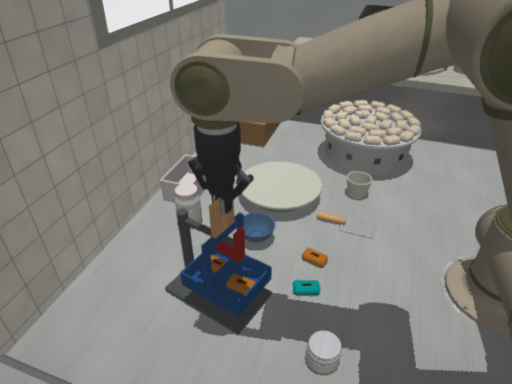

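```bash
python3 -m crank '{"slide":[[0,0,-0.003],[0,0,-0.006],[0,0,-0.01],[0,0,-0.014],[0,0,-0.018],[0,0,-0.022],[0,0,-0.026],[0,0,-0.026]],"roll":[0,0,0,0,0,0,0,0],"grip":[0.004,0.004,0.004,0.004,0.004,0.004,0.004,0.004]}' 60
python3 go.py 0.580 0.2044 0.246 -14.8
python3 - <<'E'
from h import *
p=get_image('side');save(p,'s3')
im=cv2.imread('pics/s3.png')[185:330,155:285];cv2.imwrite('pics/s3c.png',cv2.resize(im,None,fx=4,fy=4,interpolation=cv2.INTER_CUBIC))
E
```

```text
time_s: 5.25
position: [0.5806, 0.2037, 0.273]
tool_rot: [[0.256, 0.967, 0.001], [0.967, -0.256, 0.0], [0.001, 0.001, -1.0]]
ft_force: [-0.5, 1.1, -4.1]
grip_width: 0.0092
t 5.25 pos [0.5806 0.2037 0.273 ] slide [ 0.0005 -0.0008  0.027 ]
tool y yaw -14.84 F [-0.54  1.1  -4.1 ] w 0.009168850557685446 q [ 8.3 27.3 58.5  0.  94.1 23.2]
roll -0.0006966247720970363
```

View pics/s3c.png

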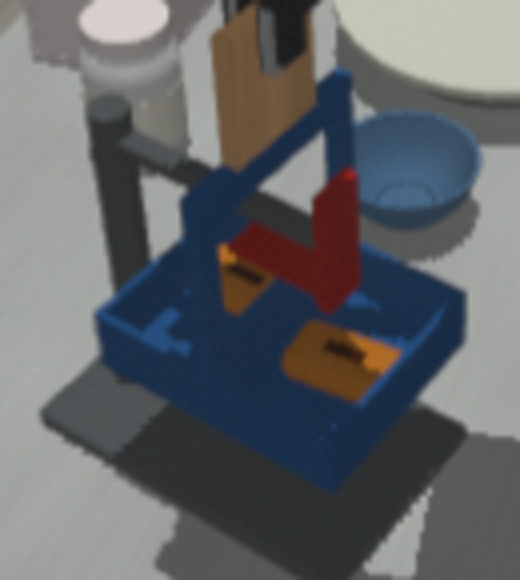

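```bash
python3 -m crank '{"slide":[[0,0,-0.001],[0,0,-0.002],[0,0,-0.003],[0,0,-0.004],[0,0,-0.006],[0,0,-0.006],[0,0,-0.006],[0,0,-0.006]],"roll":[0,0,0,0,0,0,0,0],"grip":[0.004,0.004,0.004,0.004,0.004,0.004,0.004,0.004]}' 
python3 -m crank '{"slide":[[0,0,-0.001],[0,0,-0.002],[0,0,-0.003],[0,0,-0.003],[0,0,-0.004],[0,0,-0.004],[0,0,-0.004],[0,0,-0.004]],"roll":[0,0,0,0,0,0,0,0],"grip":[0.004,0.004,0.004,0.004,0.004,0.004,0.004,0.004]}' 
python3 -m crank '{"slide":[[0,0,-0.001],[0,0,-0.002],[0,0,-0.003],[0,0,-0.003],[0,0,-0.003],[0,0,-0.003],[0,0,-0.003],[0,0,-0.003]],"roll":[0,0,0,0,0,0,0,0],"grip":[0.004,0.004,0.004,0.004,0.004,0.004,0.004,0.004]}'
```

```text
time_s: 6.1
position: [0.5804, 0.2036, 0.2782]
tool_rot: [[0.256, 0.967, -0.0], [0.967, -0.256, -0.0], [-0.0, -0.0, -1.0]]
ft_force: [-0.1, 0.3, -5.2]
grip_width: 0.0089
time_s: 6.9
position: [0.5804, 0.2036, 0.2823]
tool_rot: [[0.256, 0.967, -0.0], [0.967, -0.256, -0.0], [-0.0, -0.0, -1.0]]
ft_force: [0.1, -0.4, -5.2]
grip_width: 0.009
time_s: 7.7
position: [0.5804, 0.2036, 0.2853]
tool_rot: [[0.256, 0.967, -0.0], [0.967, -0.256, -0.0], [-0.0, -0.0, -1.0]]
ft_force: [0.6, 0.5, -6.0]
grip_width: 0.0094
```

```bash
python3 -m crank '{"slide":[[0,0,-0.001],[0,0,-0.002],[0,0,-0.002],[0,0,-0.002],[0,0,-0.002],[0,0,-0.002],[0,0,-0.002],[0,0,-0.002]],"roll":[0,0,0,0,0,0,0,0],"grip":[0.004,0.004,0.004,0.004,0.004,0.004,0.004,0.004]}' | grep -E "pos|ft"
python3 -m crank '{"slide":[[0,0,-0.001],[0,0,-0.002],[0,0,-0.002],[0,0,-0.002],[0,0,-0.002],[0,0,-0.002],[0,0,-0.002],[0,0,-0.002]],"roll":[0,0,0,0,0,0,0,0],"grip":[0.004,0.004,0.004,0.004,0.004,0.004,0.004,0.004]}' | grep -E "pos|ft"
```

```text
position: [0.5804, 0.2036, 0.2873]
ft_force: [0.8, 0.1, -4.8]
position: [0.5804, 0.2036, 0.2893]
ft_force: [0.0, -0.7, -5.7]
```

```bash
python3 -m crank '{"slide":[[0,0,-0.001],[0,0,-0.002],[0,0,-0.002],[0,0,-0.002],[0,0,-0.002],[0,0,-0.002],[0,0,-0.002],[0,0,-0.002]],"roll":[0,0,0,0,0,0,0,0],"grip":[0.004,0.004,0.004,0.004,0.004,0.004,0.004,0.004]}' | grep -E "pos|ft"
python3 - <<'E'
from h import *
p=get_image('side');save(p,'s4')
im=cv2.imread('pics/s4.png')[165:310,155:285];cv2.imwrite('pics/s4c.png',cv2.resize(im,None,fx=4,fy=4,interpolation=cv2.INTER_CUBIC))
E
```

```text
position: [0.5804, 0.2036, 0.2913]
ft_force: [0.3, -0.7, -5.0]
```

View pics/s4c.png

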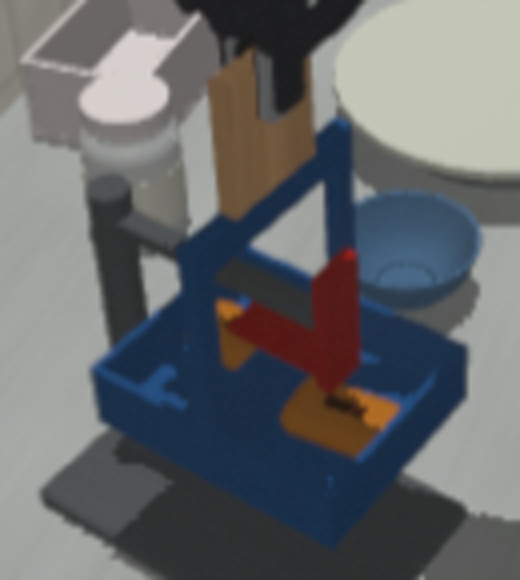

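```bash
python3 -m crank '{"slide":[[0,0,-0.001],[0,0,-0.002],[0,0,-0.002],[0,0,-0.002],[0,0,-0.002],[0,0,-0.002],[0,0,-0.002],[0,0,-0.002]],"roll":[0,0,0,0,0,0,0,0],"grip":[0.004,0.004,0.004,0.004,0.004,0.004,0.004,0.004]}' | grep -E "pos|ft"
python3 -m crank '{"slide":[[0,0,-0.001],[0,0,-0.002],[0,0,-0.002],[0,0,-0.002],[0,0,-0.002],[0,0,-0.002],[0,0,-0.002],[0,0,-0.002]],"roll":[0,0,0,0,0,0,0,0],"grip":[0.004,0.004,0.004,0.004,0.004,0.004,0.004,0.004]}' | grep -E "pos|ft"
```

```text
position: [0.5804, 0.2036, 0.2933]
ft_force: [0.4, -0.5, -5.8]
position: [0.5802, 0.2036, 0.2944]
ft_force: [0.0, 0.2, -20.9]
```

```bash
python3 -m crank '{"slide":[[0,0,0.003],[0,0,0.006],[0,0,0.009],[0,0,0.012],[0,0,0.0132],[0,0,0.0132],[0,0,0.0132],[0,0,0.0132]],"roll":[0,0,0,0,0,0,0,0],"grip":[0.004,0.004,0.004,0.004,0.004,0.004,0.004,0.004]}' | grep -E "pos|ft"
python3 - <<'E'
from h import *
p=get_image('side');save(p,'s5')
im=cv2.imread('pics/s5.png')[165:310,155:285];cv2.imwrite('pics/s5c.png',cv2.resize(im,None,fx=4,fy=4,interpolation=cv2.INTER_CUBIC))
E
```

```text
position: [0.5805, 0.2036, 0.2823]
ft_force: [0.4, 0.8, -5.0]
```

View pics/s5c.png

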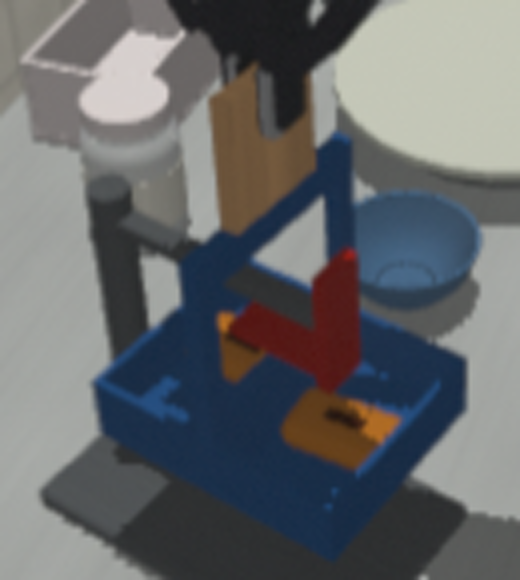

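```bash
python3 -m crank '{"slide":[[0,-0.004,0],[0,-0.01,0],[0,-0.016,0],[0,-0.021,0],[0,-0.025,0],[0,-0.028,0],[0,-0.031,0],[0,-0.034,0]],"roll":[0,0,0,0,0,0,0,0],"grip":[0.004,0.004,0.004,0.004,0.004,0.004,0.004,0.004]}' | grep -E "pos|ft"
python3 - <<'E'
from h import *
p=get_image('side');save(p,'s6')
im=cv2.imread('pics/s6.png')[165:310,155:285];cv2.imwrite('pics/s6c.png',cv2.resize(im,None,fx=4,fy=4,interpolation=cv2.INTER_CUBIC))
E
```

```text
position: [0.5474, 0.2124, 0.2821]
ft_force: [0.9, 0.3, -5.5]
```

View pics/s6c.png

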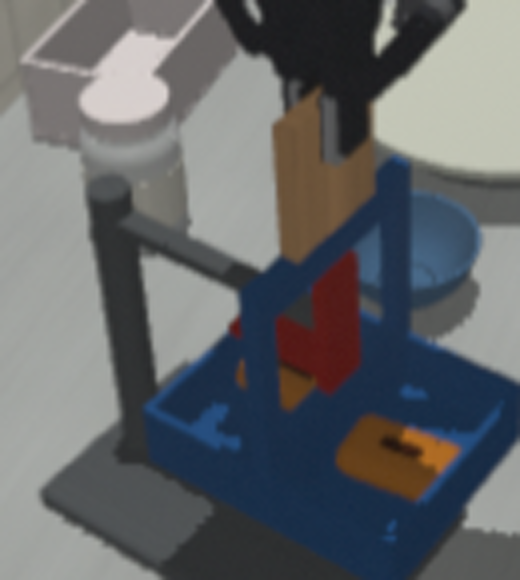

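```bash
python3 -m crank '{"slide":[[0,-0.004,0],[0,-0.008,0],[0,-0.012,0],[0,-0.016,0],[0,-0.022,0],[0,-0.028,0],[0,-0.036,0],[0,-0.044,0]],"roll":[0,0,0,0,0,0,0,0],"grip":[0.004,0.004,0.004,0.004,0.004,0.004,0.004,0.004]}' | grep -E "pos|ft"
python3 -m crank '{"slide":[[0,-0.01,0],[0,-0.02,0],[0,-0.03,0],[0,-0.04,0],[0,-0.05,0],[0,-0.06,0],[0,-0.07,0],[0,-0.078,0]],"roll":[0,0,0,0,0,0,0,0],"grip":[0.004,0.004,0.004,0.004,0.004,0.004,0.004,0.004]}' | grep -E "pos|ft"
python3 - <<'E'
from h import *
p=get_image('side');save(p,'s7')
for n in ['bowl','jar','can','cup','biscuit_c','spatula']:
    pass
p=get_image('scene');save(p,'c7')
for uv,z,n in [((256,214),.045,'bowl'),((228,275),.11,'jar'),((190,127),.055,'cup'),((241,155),0,'spat'),((380,180),.05,'can')]: print(n,onz(p,[uv],z)[0])
E
```

```text
position: [0.5043, 0.2238, 0.2821]
ft_force: [-1.5, -0.2, -4.9]
position: [0.4287, 0.2438, 0.2822]
ft_force: [0.3, 0.6, -5.1]
bowl [ 0.57033497 -0.01489661  0.045     ]
jar [ 0.78526609 -0.01163738  0.11      ]
cup [ 0.3566055  -0.30036608  0.055     ]
spat [ 0.36650031 -0.13350144  0.        ]
can [0.3514049  0.28317053 0.05      ]
```

View pics/s7.png

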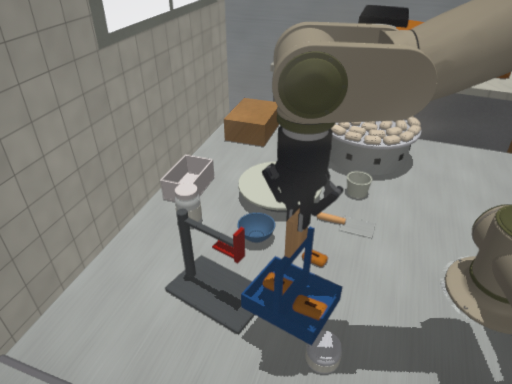

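View pics/c7.png

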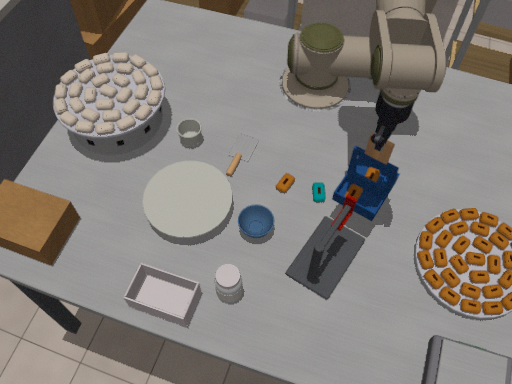

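```bash
python3 -m crank '{"slide":[[-0.012,0.003,0],[-0.034,0.009,0],[-0.06,0.016,0],[-0.086,0.023,0],[-0.112,0.03,0],[-0.138,0.037,0],[-0.164,0.044,0],[-0.188,0.05,0]],"roll":[0,0,0,0,0,0,0,0],"grip":[0.004,0.004,0.004,0.004,0.004,0.004,0.004,0.004]}' | grep -E "pos|ft"
python3 -m crank '{"slide":[[-0.02,0.008,0],[-0.036,0.02,0],[-0.052,0.034,0],[-0.068,0.049,0],[-0.084,0.064,0],[-0.1,0.079,0],[-0.114,0.093,0],[-0.127,0.106,0]],"roll":[0,0,0,0,0,0,0,0],"grip":[0.004,0.004,0.004,0.004,0.004,0.004,0.004,0.004]}' | grep -E "pos|ft"
python3 go.py 0.581 -0.214 0.282 -14.8
```

```text
position: [0.4298, 0.0469, 0.2822]
ft_force: [1.4, 0.4, -5.1]
position: [0.4999, -0.1029, 0.282]
ft_force: [1.1, 0.4, -4.6]
t 16.75 pos [ 0.4999 -0.1029  0.282 ] slide [-0.0864  0.107  -0.    ]
tool y yaw -14.91 F [ 1.09  0.42 -4.63] w 0.009124284496475546 q [-24.9  15.9  74.8  -0.   89.3 -10. ]
roll -0.001852413511453236
```

```bash
python3 -m crank '{"slide":[[-0.016,0.02,0],[-0.032,0.039,0],[-0.047,0.058,0],[-0.06,0.074,0],[-0.071,0.088,0],[-0.079,0.098,0],[-0.084,0.104,0],[-0.0864,0.107,0]],"roll":[0,0,0,0,0,0,0,0],"grip":[0.004,0.004,0.004,0.004,0.004,0.004,0.004,0.004]}' | grep -E "pos|ft"
python3 - <<'E'
from h import *
p=get_image('scene');save(p,'c8');p=get_image('side');save(p,'s8')
E
python3 go.py 0.581 -0.2145 0.246 -14.8
```

```text
position: [0.5809, -0.213, 0.2817]
ft_force: [-0.2, 0.2, -4.6]
t 17.65 pos [ 0.5809 -0.2123  0.2819] slide [-0.0021  0.0007  0.0359]
tool y yaw -14.86 F [ 0.69  0.81 -5.44] w 0.008889670384232995 q [-31.   27.5  56.7  -0.   95.8 -16.2]
roll -0.0011269534506635058
```

View pics/c8.png

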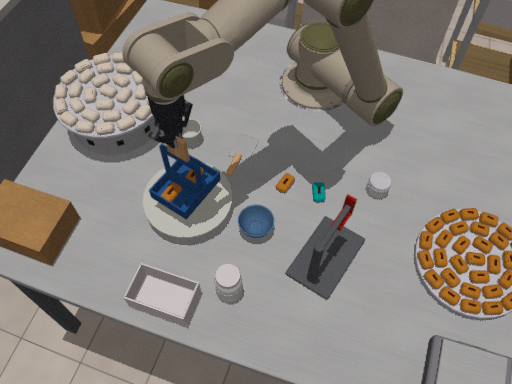

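View pics/s8.png

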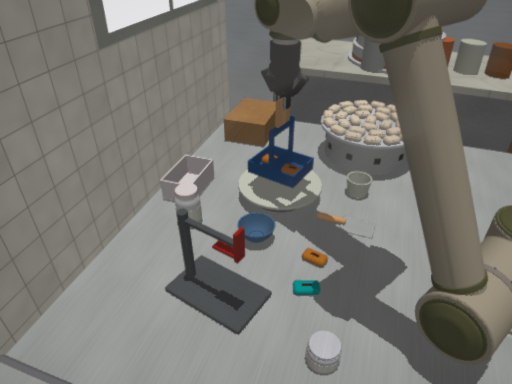

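```bash
python3 -m crank '{"slide":[[-0.001,0.0005,0.005],[-0.002,0.0007,0.011],[-0.002,0.0007,0.017],[-0.002,0.0007,0.022],[-0.002,0.0007,0.027],[-0.002,0.0007,0.031],[-0.002,0.0007,0.034],[-0.002,0.0007,0.036]],"roll":[0,0,0,0,0,0,0,0],"grip":[0.004,0.004,0.004,0.004,0.004,0.004,0.004,0.004]}' | grep -E "pos|ft"
python3 -m crank '{"slide":[[0,0,0.001],[0,0,0.002],[0,0,0.003],[0,0,0.004],[0,0,0.005],[0,0,0.005],[0,0,0.005],[0,0,0.005]],"roll":[0,0,0,0,0,0,0,0],"grip":[0.004,0.004,0.004,0.004,0.004,0.004,0.004,0.004]}' | grep -E "pos|ft"
python3 -m crank '{"slide":[[0,0,0.001],[0,0,0.002],[0,0,0.002],[0,0,0.002],[0,0,0.002],[0,0,0.002],[0,0,0.002],[0,0,0.002]],"roll":[0,0,0,0,0,0,0,0],"grip":[0.004,0.004,0.004,0.004,0.004,0.004,0.004,0.004]}' | grep -E "pos|ft"
```

```text
position: [0.5812, -0.2139, 0.2459]
ft_force: [0.2, -0.1, -4.7]
position: [0.5812, -0.2139, 0.2412]
ft_force: [-0.9, -0.1, -4.8]
position: [0.5812, -0.2139, 0.2391]
ft_force: [-0.8, 1.1, -4.9]
```

```bash
python3 -m crank '{"slide":[[0,0,0.001],[0,0,0.002],[0,0,0.002],[0,0,0.002],[0,0,0.002],[0,0,0.002],[0,0,0.002],[0,0,0.002]],"roll":[0,0,0,0,0,0,0,0],"grip":[0.004,0.004,0.004,0.004,0.004,0.004,0.004,0.004]}' | grep -E "pos|ft"
python3 -m crank '{"slide":[[0,0,0.001],[0,0,0.002],[0,0,0.002],[0,0,0.002],[0,0,0.002],[0,0,0.002],[0,0,0.002],[0,0,0.002]],"roll":[0,0,0,0,0,0,0,0],"grip":[0.004,0.004,0.004,0.004,0.004,0.004,0.004,0.004]}' | grep -E "pos|ft"
```

```text
position: [0.5813, -0.2137, 0.239]
ft_force: [-3.2, 3.5, 7.7]
position: [0.5814, -0.2137, 0.2389]
ft_force: [-5.4, 5.4, 17.7]
```

```bash
python3 -m crank '{"slide":[[0,0,-0.001],[0,0,-0.0015],[0,0,-0.002],[0,0,-0.002],[0,0,-0.002],[0,0,-0.002],[0,0,-0.002],[0,0,-0.002]],"roll":[0,0,0,0,0,0,0,0],"grip":[0.004,0.004,0.004,0.004,0.004,0.004,0.004,0.004]}' | grep -E "time|pos|ft"
python3 -m crank '{"slide":[[0,0,0],[0,0,0],[0,0,0],[0,0,0],[0,0,0],[0,0,0],[0,0,0],[0,0,0]],"roll":[0,0,0,0,0,0,0,0],"grip":[0.012,0.018,0.026,0.035,0.045,0.055,0.06,0.06]}'
python3 - <<'E'
from h import *
p=get_image('scene');save(p,'c9');p=get_image('side');save(p,'s9')
a=cv2.imread('pics/c9.png')[120:250,110:270];b=cv2.imread('pics/s9.png')[80:220,220:350]
cv2.imwrite('pics/m9.png',np.hstack([cv2.resize(a,(400,325)),cv2.resize(b,(302,325))]))
E
```

```text
time_s: 22.45
position: [0.5813, -0.2137, 0.239]
ft_force: [-2.9, 3.5, 7.3]
time_s: 23.25
position: [0.5812, -0.2139, 0.2371]
tool_rot: [[0.256, 0.967, -0.0], [0.967, -0.256, 0.0], [-0.0, -0.0, -1.0]]
ft_force: [0.5, 0.2, 0.3]
grip_width: 0.0598
```

View pics/m9.png

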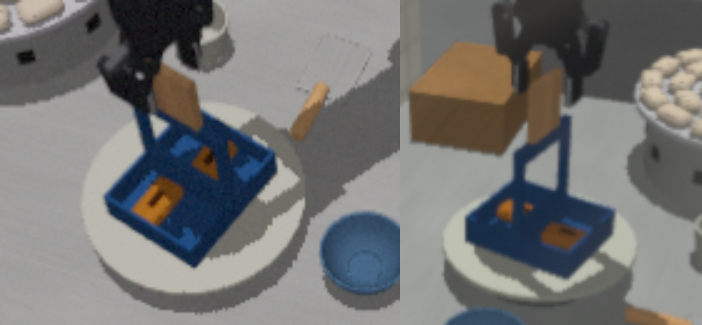

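Released and upright, with both biscuits inside. I'll retreat straight up.

```bash
python3 -m crank '{"slide":[[0,0,-0.01],[0,0,-0.025],[0,0,-0.045],[0,0,-0.07],[0,0,-0.09],[0,0,-0.1],[0,0,-0.1],[0,0,-0.1]],"roll":[0,0,0,0,0,0,0,0],"grip":[0.06,0.06,0.06,0.06,0.06,0.06,0.06,0.06]}' | grep -E "pos|ft"
python3 -m crank '{"slide":[[0,0,0],[0,0,0],[0,0,0],[0,0,0],[0,0,0],[0,0,0],[0,0,0],[0,0,0]],"roll":[0,0,0,0,0,0,0,0],"grip":[0.06,0.06,0.06,0.06,0.06,0.06,0.06,0.06]}' | grep -E "pos|ft"
python3 - <<'E'
from h import *
p=get_image('scene');save(p,'c10');q=get_image('side');save(q,'s10')
# predicted grip top / rim corners of a caddy at the cake centre
th=np.radians(-14.8);c,s=np.cos(th),np.sin(th)
for P in [(-75,60,38),(75,60,38),(75,-60,38),(5,30,222),(5,-30,222)]:
    X=np.array([.581+(c*P[0]-s*P[1])/1e3,-.215+(s*P[0]+c*P[1])/1e3,.0455+P[2]/1e3])
    for n,k in (('c10',p),('s10',q)):
        im=cv2.imread(f'pics/{n}.png');u=proj(k,X)[0];cv2.circle(im,tuple(np.round(u).astype(int).tolist()),1,(0,255,0),-1);cv2.imwrite(f'pics/{n}.png',im)
a=cv2.imread('pics/c10.png')[120:250,110:270];b=cv2.imread('pics/s10.png')[80:220,220:350]
cv2.imwrite('pics/m10.png',np.hstack([cv2.resize(a,(400,325)),cv2.resize(b,(302,325))]))
E
```

```text
position: [0.5811, -0.2138, 0.3363]
ft_force: [0.5, 1.1, -0.3]
position: [0.5812, -0.2139, 0.3372]
ft_force: [0.6, -0.1, 0.0]
```

View pics/m10.png

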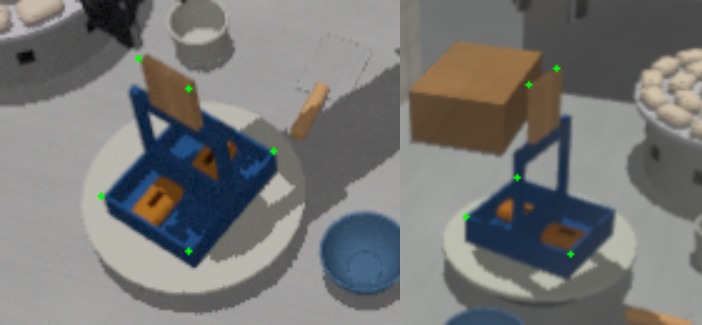

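View pics/c10.png

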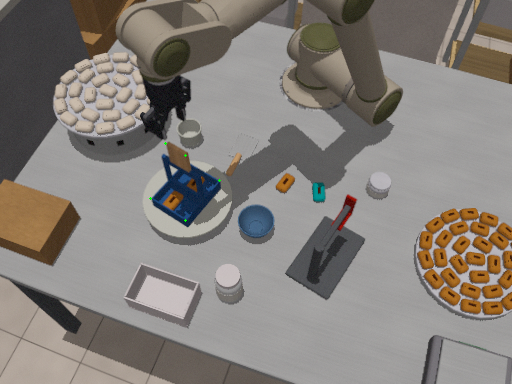

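```bash
python3 -c "
from rig import *
print(close_job());print(observe()['time_s'])"
```

```text
the job is handed in; nothing more can be done
None
the job is handed in; nothing more can be done
```

The caddy is on the middle of the cake stand, released, with both biscuits inside. I handed the job in about 25 s into the 64 s allowed; it reports no verdict.

- **Lift:** I gripped the plate and raised the caddy until I felt the partition touch the tongue, at about 47.5 mm of lift. That touch added about 16 N. It puts the tip about 31 mm above the seat, which agrees with my estimate of about 30 mm from the pictures.
- **Drawing off:** I lowered the caddy 12 mm and drew it about 156 mm off the hook. The wrist force I read at the end of each step stayed close to the caddy's own weight.
- **Placing:** I lowered it until it touched the disc, about 46 mm above the counter. My highest reading there was about 22 N. I eased the load off, opened the fingers and retreated 100 mm.
- **Last checks:** The pictures showed the caddy upright and centred to within a few millimetres. The bystanders looked unmoved, judged by eye, and the wrist force read about zero. No check failed. Small disagreements of 1–2 mm and 1–3 pixels remained in the picture fits.

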